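# Offer up a battery lid to its hinge and hold it for the pin

## Robot

A 7-joint arm with a two-finger parallel gripper is mounted at the origin on the work surface. World frame = base frame: x ahead of the robot, y to its left, z up, the work surface at z = 0. Lengths are in mm, angles in rad, forces in N, time in s.
With the tool pointing down it reaches from about 425 to 975 mm from the base axis. Payload 16.7 kg.
Tool frame: the origin (TCP) lies midway between the tips of the shut fingers; the grasp point (between the pads) lies 19 mm behind it (manip.hold_point_z is the distance from the TCP to the grasp point, in mm); z points along the fingers, y is the direction in which the jaws open and shut (so a half turn about z gives the same grasp; the last joint's range is limited). The gripper opens to 85 mm and grips with 20 to 120 N. Pads are 22 mm wide; open, the fingers measure 114 mm over their backs; the gripper's body (76 mm by 85 mm) begins 54 mm behind the grasp point. The pads swing forward as they close: fully open they stand 13 mm farther back than shut.
Start: joints at [1.085, 0.426, 0.074, 1.606, -0.034, 1.111, -0.067], TCP at [223.034, -637.048, 206.202] pointing down, gripper open.
Joint ranges: [-2.85, 2.85], [-0.5, 2.14], [-1.23, 1.37], [0.21, 2.46], [-1.02, 4.16], [0.16, 2.05], [-2.73, 2.73]. Speed limits (rad/s): [1.89, 1.89, 2.39, 2.39, 3.01, 3.01, 3.01].

## Interface

Orientations are given as a rotation vector (axis times angle).
In Python, from cell import manip gives the robot as it stands. The module is installed in compiled form; this text tells all that it offers.
- The arm moves only by the tool send_rows, never from a script. Its argument "motion" is a list of rows, each a list of 7 numbers: the turn, a rotation vector about the tool's x, y, z in rad, then the shift along the tool's x, y, z in m, then the closure, from -1 (fully open) to 1 (shut), so that 0 is half open. In form: [[ax, ay, az, tx, ty, tz, claw], ...]. A call has 1 to 20 rows; each row shifts and turns the pose as measured when the row begins, along the tool's axes as they then stand; what a row does not reach is not made up. A row lasts 1/8 s, in which the tool goes at most 62.5 mm and 10.7 degrees, less where a joint would pass 70% of its speed; a pose out of reach is approached as far as the arm can. A call is refused whole if a number of a shift passes 0.0625 or a number of a turn 0.188, either way. A call with a gripper value outside its range is refused whole. The fingers move at their own pace and stop on an object; the grip force is fixed at half the most. Time passes only in rows, so rows that do not move let the fingers close. It gives the time, the measured TCP pose, the force and the opening at its end, in the units of the state.
- manip.get_obs(): the state, without advancing time (a new reading comes with each control period).
- manip.get_image(name): name is "scene" or "top" or "wrist"; returns the picture (384x512x3 uint8, red, green, blue); there is no depth.
- manip.get_calibration(name): a dict with "mtx" (3x3 intrinsics, pixels), "pose" (4x4, takes a point from camera to world coordinates). Camera axes: x right, y down, z forward; pixel columns grow to the right and rows downward; lengths in mm; the calibration is good to about 2 mm. A picture is of the moment at which its call begins: read the wrist's pose just before it. get_calibration takes no time and is no camera call; for the wrist camera it gives the pose at the moment of the call.
- manip.close_job(): hands the job in, once; it reports no verdict.
The state is a dict: "time_s": time; "joint_positions": joint angles; "joint_velocities": joint speeds; "joint_efforts": joint torques, N m; "tcp_pos": TCP position; "tool_rot": TCP orientation; "force": force on the tool from outside, world axes, zero at the start; "wrist_torque": the same for the moment, N m; "finger_gap": finger opening in mm.
Only numpy, scipy, OpenCV 4.12 (cv2) and the standard library are available. Lean on these libraries where they do the work, as an engineer would, in place of code of your own. Each camera call takes 0.05 s, during which the arm holds its last target.

## Task

Take the dark blue-grey battery lid out of the yellow rack and offer it up to the hinge of the window-cleaning unit in the nest: lid standing upright (open), its latch hooks on the battery-bay side, its knuckle down between the two grey lugs so that all the hinge holes line up for the pin. Hold it gently: a light grip of no more than about 40 N, do not force it against the unit, and leave the other things alone. Finish while still holding the lid there, still and free of the unit's support, so a colleague can push the pin through.

Things in the scene. Friction and masses are not known exactly. Their poses are not given: they have to be found in the camera images.
- lid_middle (a point): Middle of the plate of the blue-grey lid (loose, about 80 g): plate 90 mm wide (y), 62 mm tall (z), 10 mm thick (x); 43 mm straight above the knuckle's centre. Axes: z up as the lid stands, y along the knuckle's bore, -x out of its inner face. Pinch it from above across the 10 mm thickness: the central 50 mm of its width is plain on both faces from the top edge down.
- lid_knuckle (a point): Centre of the lid's hinge knuckle: a tube of 16 mm outer diameter, 34 mm long, with an 8 mm bore along y, below the middle of the plate (plate's lower edge 12 mm above this point, top edge 74 mm above). Axes as lid_middle.
- grey_lid: The same dark blue-grey lid as a whole; origin at the knuckle's centre, axes as lid_middle. The inner face (-x) has a thin black seal and, near the top corners (31 mm either side of the middle), two latch hooks that stick out 6 mm towards -x; the outer face (+x) has two thin black ribs.
- rack: Yellow comb rack, fixed, 222 x 110 mm, 54 mm high; origin under its centre. Lids stand knuckle down in its 3 slots at x = -85, 0, +85 mm, axes along the rack's; which slot holds the blue-grey one varies. The plate rests in slots 12 mm wide, 24 mm deep, near its side edges; the middle 44 mm is open for fingers. Knuckle centre 18 mm, top edge 92 mm above the bench. Lift straight up.
- unit: White window-cleaning unit, 240 x 240 mm, in an aluminium nest 272 mm square with blue corner stops, fixed to the bench; origin at the centre of the nest's underside. Its flat white top is 87 mm above the bench. In the middle is the open battery bay, 54 mm along x and 76 mm along y; the hinge runs along the bay's +x edge.
- hinge_centre (a point): On the hinge axis half-way between the two grey lugs, 92 mm above the bench. Axes: y along the hinge, -x to the bay, z up. Lugs: rings of 16 mm outer diameter, 8 mm hole, inner faces 40 mm apart; the knuckle goes between them from above into a free pocket. The 6 mm pin, started in the +y lug, sticks out of it to 90 mm from here. A lid let down 4 mm too far stands on the lugs.
- bay_centre (a point): Centre of the open battery bay, level with the white top; 43 mm from the hinge axis on its -x side.
- white_lid_a: White lid of another model (same plate, narrower knuckle), standing in the rack; leave it. Origin at its knuckle's centre.
- white_lid_b: Second white lid like it, in the rack; leave it. Origin at its knuckle's centre.
- carabiner: Aluminium snap hook, 78 mm long, lying on the bench; leave it.
- screwdriver: Screwdriver with a red handle, lying on the bench; leave it.
- pin_tray: Small blue tray, 120 x 80 x 22 mm, with spare hinge pins; leave it. Origin under its centre.
- alcohol_bottle: Clear bottle with a blue cap, 56 mm in diameter, 140 mm tall; leave it. Origin under its centre.
- drive_wheel: Black rubber drive wheel, 52 mm in diameter, 24 mm high, lying flat; leave it. Origin under its centre.

How it is judged (in metres and radians):
On the way:
1. the blue-grey lid is lifted clear of the rack in the gripper (height (world z) of lid_knuckle above 0.06 m and contact force between grey_lid and rack below 0.1 N and contact force between grey_lid and the fingers above 1 N), for 0.1 s.
At the end, for the whole second after the job is handed in: Lid held still by the gripper, hardly touching the unit (under 1.5 N): bore within 3 mm of the hinge axis fore-and-aft and in height, 3.5 mm along it, parallel within 0.07 rad; lid upright within 0.2 rad, hooks on the bay side (x of lid_knuckle in the frame of hinge_centre between -0.003 and 0.003 m and y of lid_knuckle in the frame of hinge_centre between -0.0035 and 0.0035 m and z of lid_knuckle in the frame of hinge_centre between -0.003 and 0.003 m and angle between the y axis of lid_knuckle and the y axis of hinge_centre, either way round below 0.07 rad and angle between lid_knuckle's own z axis and vertical below 0.2 rad and x of bay_centre in the frame of lid_knuckle below -0.02 m and contact force between grey_lid and the fingers above 1 N and contact force between grey_lid and unit below 1.5 N and contact force between grey_lid and rack below 0.1 N and linear speed of grey_lid below 0.01 m/s and angular speed of grey_lid below 0.1 rad/s); the arm keeps its last pose, push and grip.
It fails at once if the lid, or the gripper, is pressed against the unit with more than 15 N (contact force between any of grey_lid, the arm, the fingers and unit above 15 N).
It fails at once if the lid is squeezed hard (both fingers together over 100 N, 50 N each) (contact force between the fingers and grey_lid above 100 N).
It fails at once if another thing is disturbed (moved more than 15 mm) (distance of any of white_lid_a, white_lid_b, carabiner, screwdriver, pin_tray, alcohol_bottle, drive_wheel from where it was at the start of the episode above 0.015 m).
It also fails if it takes over 38 s, if anything falls off the work surface, if the arm or the gripper's body presses on something with over 40 N, if the wrist force passes 120 N, or if a joint passes its speed limit or range.

## Working session

There is one attempt and no reset: what is moved stays moved. The work goes in short steps, Python scripts to look and compute and a tool call to move; the robot and the scene stay as the last step left them, time stands still between calls to the robot, and variables do not carry over. Pictures are saved under pics/ and viewed, and the job is handed in when it is done.

Besides the shell and the picture viewer there is one more tool, called after "Emit:" as name(argument=value, ...) on one line, values as JSON. send_rows: Moves the arm, as the interface text tells. Its arguments: {"type":"object","properties":{"motion":{"type":"array"}},"required":["motion"]}

```bash
mkdir -p pics
python3 - <<'E'
from cell import manip
import cv2,numpy as np
print(manip.get_obs())
for n in ["scene","top","wrist"]:
    c=manip.get_calibration(n);print(n,np.round(c["mtx"],1).tolist(),np.round(c["pose"],3).tolist())
    im=manip.get_image(n);cv2.imwrite(f"pics/{n}0.png",cv2.cvtColor(im,cv2.COLOR_RGB2BGR))
E
```

```text
{'time_s': 0.0, 'joint_positions': array([ 1.08451278,  0.42678356,  0.07384362,  1.60658579, -0.03414209,
        1.11079387, -0.06711439]), 'joint_velocities': array([-6.34766183e-04,  7.00174831e-04,  6.54624383e-04, -1.12758563e-03,
       -1.87872184e-03,  1.23901949e-03,  2.57665634e-05]), 'joint_efforts': array([ 2.24292395e-03, -9.49830651e+01,  3.76161620e+00, -4.63515222e+01,
        1.92409853e-02,  1.04166268e-02,  8.31826384e-06]), 'tcp_pos': array([ 222.9019355 , -636.67769397,  205.48535424]), 'tool_rot': array([-3.09590835e+00, -5.26217988e-01,  4.37866410e-04]), 'force': array([-0.10633944, -0.11669563, -0.67001092]), 'wrist_torque': array([ 0.0066293 ,  0.01804793, -0.03486365]), 'finger_gap': 85.20218789916142}
scene [[412.6, 0.0, 255.8], [0.0, 412.6, 192.4], [0.0, 0.0, 1.0]] [[-0.109, 0.745, -0.658, 1419.846], [0.994, 0.092, -0.06, 71.586], [0.016, -0.66, -0.751, 999.136], [0.0, 0.0, 0.0, 1.0]]
top [[451.0, 0.0, 258.1], [0.0, 451.0, 193.6], [0.0, 0.0, 1.0]] [[0.018, -0.992, 0.126, 362.252], [-1.0, -0.019, -0.004, 15.372], [0.006, -0.126, -0.992, 1705.849], [0.0, 0.0, 0.0, 1.0]]
wrist [[288.9, 0.0, 260.7], [0.0, 288.9, 188.3], [0.0, 0.0, 1.0]] [[0.33, -0.907, -0.26, 289.465], [-0.944, -0.318, -0.089, -614.342], [-0.002, 0.275, -0.961, 372.525], [0.0, 0.0, 0.0, 1.0]]
```

View pics/scene0.png

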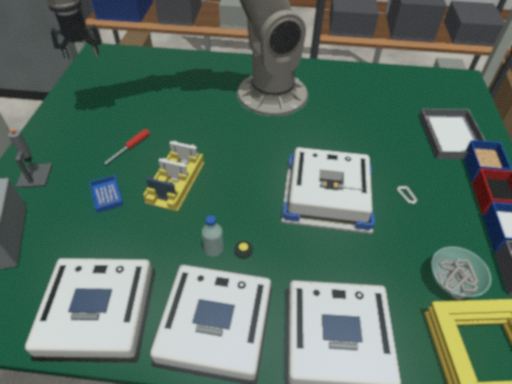

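View pics/top0.png

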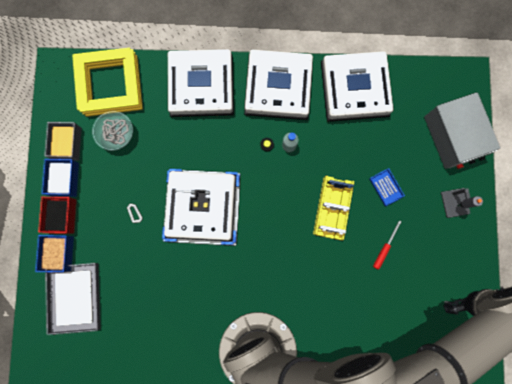

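View pics/wrist0.png

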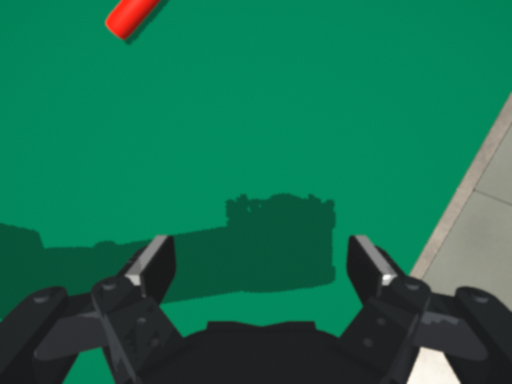

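```bash
cat > h.py <<'E'
from cell import manip
import cv2,numpy as np
def save(im,f): cv2.imwrite(f,cv2.cvtColor(im,cv2.COLOR_RGB2BGR))
def ray(c,u,v,z):
    P=np.array(c["pose"]);K=np.array(c["mtx"])
    d=P[:3,:3]@np.linalg.solve(K,[u,v,1.]);o=P[:3,3]
    return o+d*(z-o[2])/d[2]
def proj(c,p):
    P=np.array(c["pose"]);K=np.array(c["mtx"])
    q=K@(P[:3,:3].T@(np.atleast_2d(p)-P[:3,3]).T);return (q[:2]/q[2]).T
E
python3 - <<'E'
import cv2,numpy as np
t=cv2.imread('pics/top0.png');s=cv2.imread('pics/scene0.png')
a=cv2.resize(t[160:255,150:250],(400,380),interpolation=2);b=cv2.resize(t[160:255,300:400],(400,380),interpolation=2)
cv2.imwrite('pics/topc.png',np.hstack([a,b]))
a=cv2.resize(s[140:235,280:380],(400,380),interpolation=2);b=cv2.resize(s[130:225,130:230],(400,380),interpolation=2)
cv2.imwrite('pics/scenec.png',np.hstack([a,b]))
from h import *
c=manip.get_calibration('top')
for n,u,v,z in [('unit',202,207,87),('rackmid',334,208,54),('rack c1',323,178,54),('c2',354,180,54),('c3',346,240,54),('c4',314,237,54),('lidTop',341,184,92)]:
    print(n,ray(c,u,v,z).round(0))
E
```

```text
unit [515. 210.  87.]
rackmid [ 523. -271.   54.]
rack c1 [ 635. -231.   54.]
c2 [ 629. -346.   54.]
c3 [ 407. -315.   54.]
c4 [ 416. -198.   54.]
lidTop [ 608. -290.   92.]
```

View pics/topc.png

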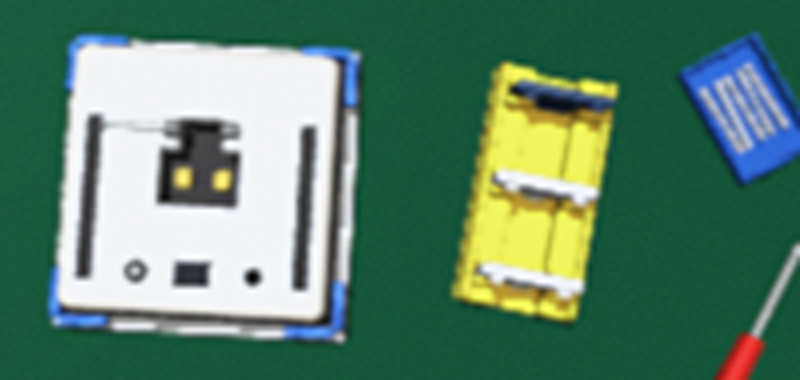

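View pics/scenec.png

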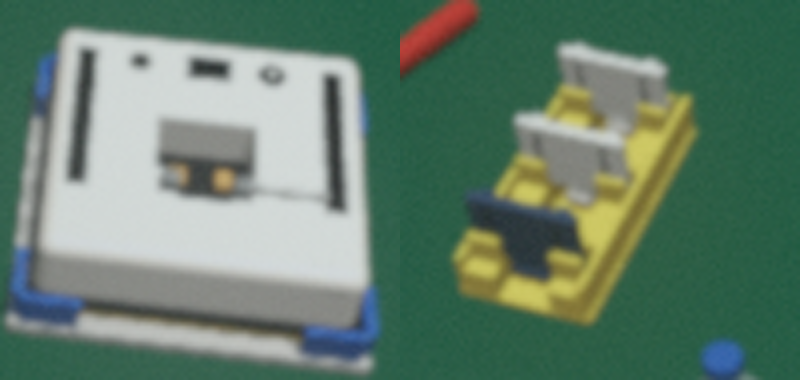

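Emit:
send_rows(motion=[[0,0,0,0.06,-0.025,-0.01,-1],[0,0,0,0.06,-0.025,-0.01,-1],[0,0,0,0.06,-0.025,-0.01,-1],[0,0,0,0.06,-0.025,-0.01,-1],[0,0,0,0.06,-0.025,-0.01,-1],[0,0,0,0.06,-0.025,-0.01,-1],[0,0,0,0.06,-0.025,-0.01,-1],[0,0,0,0.06,-0.025,-0.01,-1],[0,0,-0.18,0,0,0,-1],[0,0,-0.18,0,0,0,-1],[0,0,-0.18,0,0,0,-1],[0,0,-0.18,0,0,0,-1],[0,0,-0.18,0,0,0,-1],[0,0,-0.18,0,0,0,-1],[0,0,0,0,0,0,-1]])

```text
time_s: 2.02
tcp_pos: [595.8, -298.9, 278.1]
tool_rot: [-2.349, -2.074, 0.002]
force: [-0.8, -0.1, -0.3]
finger_gap: 85.5
```

Run:
```python
from h import *
o=manip.get_obs();print(o['time_s'],o['tcp_pos'],o['tool_rot'],o['joint_positions'].round(2))
im=manip.get_image('wrist');save(im,'pics/w1.png')
```

```text
2.025 [ 595.79606083 -298.90449566  278.07118407] [-2.34918600e+00 -2.07381402e+00  1.75366763e-03] [ 0.59  0.38 -0.3   1.52  0.11  1.27  0.15]
```

View pics/w1.png

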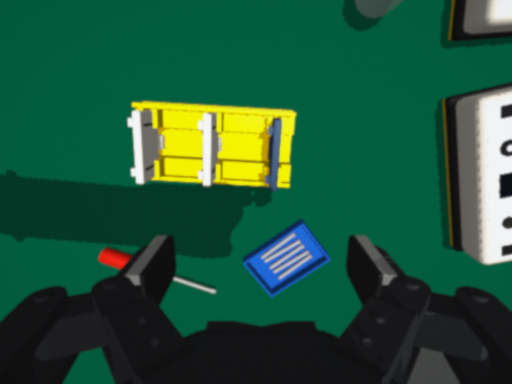

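Run:
```python
from h import *
c=manip.get_calibration('wrist');print(np.round(c['pose'],3).tolist())
print(proj(c,[[596,-299,278],[596,-299,0],[608,-290,92]]))
im=cv2.imread('pics/w1.png')
cv2.imwrite('pics/w1c.png',cv2.resize(im[90:200,120:310],(760,440),interpolation=2))
for u,v,z in [(133,103,54),(296,112,54),(291,188,54),(276,120,92),(273,188,92)]: print(ray(c,u,v,z).round(1))
```

```text
[[0.992, -0.121, -0.041, 606.175], [-0.127, -0.955, -0.268, -230.993], [-0.007, 0.271, -0.963, 445.296], [0.0, 0.0, 0.0, 1.0]]
[[260.19040186 221.85380346]
 [261.70545674 153.15015735]
 [270.19478271 156.1909377 ]]
[ 439.2 -204.5   54. ]
[ 648.6 -242.8   54. ]
[ 631.9 -344.8   54. ]
[ 620.  -247.8   92. ]
[ 606.7 -330.8   92. ]
```

View pics/w1c.png

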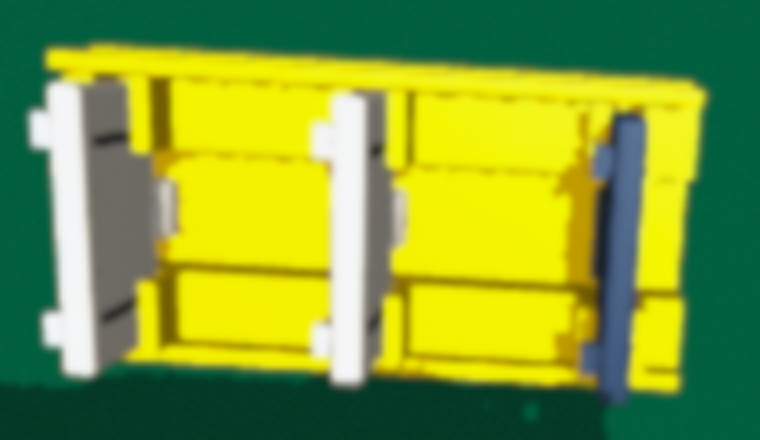

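Run:
```python
from h import *
c=manip.get_calibration('wrist')
a=ray(c,277.6,119,92);b=ray(c,273.2,190,92);d=a-b;print(a,b,(a+b)/2,np.hypot(*d[:2]),np.degrees(np.arctan2(-d[0],d[1])))
R=cv2.Rodrigues(manip.get_obs()['tool_rot'])[0];print(R.round(3),np.degrees(np.arctan2(R[1,1],R[0,1])))
```

```text
[ 622.01209437 -246.85171803   92.        ] [ 606.66503175 -333.50584065   92.        ] [ 614.33856306 -290.17877934   92.        ] 88.00266642466931 -10.043345408322722
[[ 0.127  0.992 -0.006]
 [ 0.992 -0.127  0.005]
 [ 0.004 -0.007 -1.   ]] -7.290207768063986
```

Emit:
send_rows(motion=[[0,0,0.045,0.005,0.009,0.05,-1],[0,0,0,0.006,0.008,0.05,-1],[0,0,0,0,0,0,-1]])

```text
time_s: 2.45
tcp_pos: [614.3, -290.5, 176.7]
tool_rot: [-2.415, -1.999, 0.002]
force: [-0.7, -1.0, 0.7]
finger_gap: 85.3
```

Run:
```python
from h import *
o=manip.get_obs();c=manip.get_calibration('wrist');im=manip.get_image('wrist');save(im,'pics/w2.png')
np.savez('w2.npz',mtx=c['mtx'],pose=c['pose'])
R=cv2.Rodrigues(o['tool_rot'])[0];print(o['tcp_pos'],R.round(3).tolist())
print(proj(c,[[614.3,-290.2,92]]))
cv2.imwrite('pics/w2c.png',cv2.resize(cv2.imread('pics/w2.png')[110:250,170:350],(720,560),interpolation=2))
```

```text
[ 614.32826784 -290.5490755   176.7225796 ] [[0.187, 0.982, -0.005], [0.982, -0.187, 0.004], [0.003, -0.006, -1.0]]
[[260.45235096 185.52539039]]
```

View pics/w2c.png

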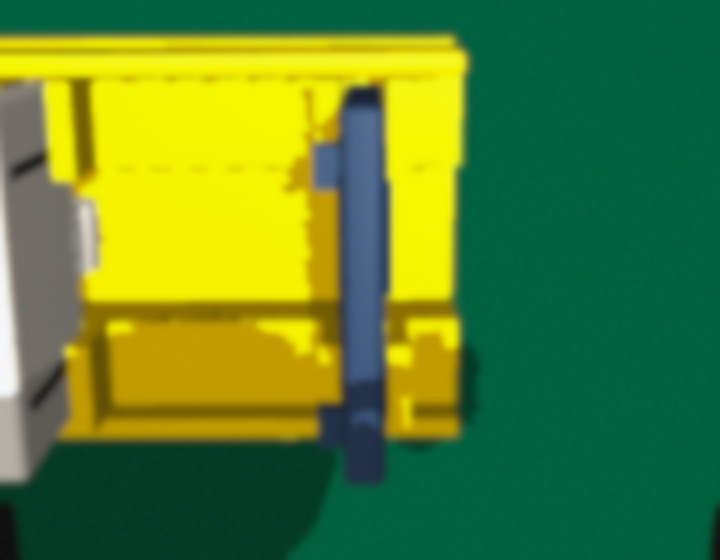

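Run:
```python
from h import *
c=manip.get_calibration('wrist')
a=ray(c,170+363.5/4,110+106/4,92);b=ray(c,170+364.5/4,110+482/4,92);d=a-b;print(a,b,(a+b)/2,np.hypot(*d[:2]),np.degrees(np.arctan2(-d[0],d[1])))
w=ray(c,170+343.5/4,110+73,92)-ray(c,170+384/4,110+73,92);print(w)
o=manip.get_obs();R=cv2.Rodrigues(o['tool_rot'])[0];print((R.T@((a+b)/2-o['tcp_pos'])).round(1))
```

```text
[ 624.05766385 -248.49062736   92.        ] [ 607.66566307 -335.79989593   92.        ] [ 615.86166346 -292.14526164   92.        ] 88.83471206430764 -10.63329282502379
[-9.06221519  1.72302372  0.        ]
[-0.8  0.9 87.4]
```

Emit:
send_rows(motion=[[0,0,0,-0.0008,0.0009,0,0.5],[0,0,0,0,0,0,0.5],[0,0,0,0,0,0,0.5],[0,0,0,0,0,0,0.5],[0,0,0,0,0,0,0.5],[0,0,0,0,0,0,0.5]])

```text
time_s: 3.25
tcp_pos: [617.8, -294.5, 186.5]
tool_rot: [2.421, 1.995, 0.005]
force: [-0.5, 0.2, -0.1]
finger_gap: 21.1
```

Emit:
send_rows(motion=[[0,0,0,0,0,0,0.7],[0,0,0,0,0,0,0.7],[0,0,0,0,0,0,0.7]])

```text
time_s: 3.62
tcp_pos: [617.7, -294.4, 186.2]
tool_rot: [2.421, 1.995, 0.005]
force: [1.3, -1.0, 0.7]
finger_gap: 12.9
```

Emit:
send_rows(motion=[[0,0,0,0,0,0,0.8],[0,0,0,0,0,0,0.8],[0,0,0,0,0,0,0.8]])

```text
time_s: 4.0
tcp_pos: [617.7, -294.4, 186.1]
tool_rot: [2.421, 1.995, 0.005]
force: [-0.3, 0.2, -0.6]
finger_gap: 8.7
```

Run:
```python
from h import *
c2=manip.get_calibration('wrist')
c=dict(np.load('w2.npz'));print(c['pose'][:3,3],c2['pose'][:3,3])
a=ray(c,170+363.5/4,110+106/4,92);b=ray(c,170+364.5/4,110+482/4,92);d=a-b;print((a+b)/2,np.hypot(*d[:2]),np.degrees(np.arctan2(-d[0],d[1])))
o=manip.get_obs();R=cv2.Rodrigues(o['tool_rot'])[0];print(o['tcp_pos'],R.round(3).tolist(),(R.T@((a+b)/2-o['tcp_pos'])).round(1))
```

```text
[ 628.70921834 -223.0900848   343.89743103] [ 630.71837038 -226.12743421  353.07403867]
[ 614.7692701 -290.4091686   92.       ] 87.87723168236745 -10.625993318703639
[ 617.67892461 -294.40144399  186.11108798] [[0.191, 0.982, 0.005], [0.982, -0.191, -0.001], [-0.0, 0.005, -1.0]] [ 3.4 -4.1 94.1]
```

Emit:
send_rows(motion=[[0,0,0,0.003,-0.0035,0,0],[0,0,0,0,0,0,0],[0,0,0,0,0,0,0],[0,0,0,0,0,0,0]])

```text
time_s: 4.5
tcp_pos: [614.6, -290.4, 186.2]
tool_rot: [2.421, 1.995, 0.005]
force: [0.2, -0.6, 0.1]
finger_gap: 42.7
```

Run:
```python
from h import *
o=manip.get_obs();c=manip.get_calibration('wrist');im=manip.get_image('wrist');save(im,'pics/w3.png')
c2=manip.get_calibration('wrist');print(c2['pose'][:3,3]-c['pose'][:3,3])
np.savez('w3.npz',mtx=c['mtx'],pose=c['pose'])
R=cv2.Rodrigues(o['tool_rot'])[0];print(o['tcp_pos'],R.round(3).tolist())
cv2.imwrite('pics/w3c.png',cv2.resize(cv2.imread('pics/w3.png')[110:250,170:350],(720,560),interpolation=2))
```

```text
[ 0.00472827 -0.02151704 -0.00633322]
[ 614.61737999 -290.40252253  186.18950373] [[0.191, 0.982, 0.005], [0.982, -0.191, -0.001], [-0.0, 0.005, -1.0]]
```

View pics/w3c.png

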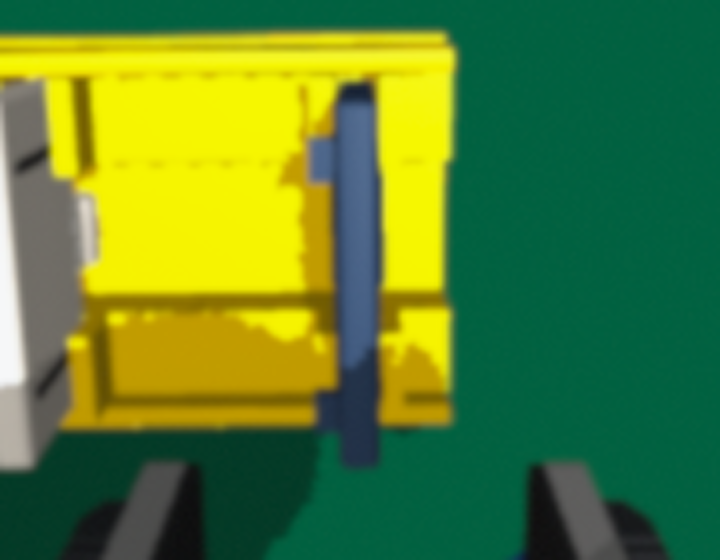

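Run:
```python
from h import *
c=dict(np.load('w3.npz'))
a=ray(c,170+355.5/4,110+102/4,92);b=ray(c,170+360/4,110+466/4,92);d=a-b;print((a+b)/2,np.hypot(*d[:2]),np.degrees(np.arctan2(-d[0],d[1])))
o=manip.get_obs();R=cv2.Rodrigues(o['tool_rot'])[0];print(np.degrees(np.arctan2(R[1,1],R[0,1])),(R.T@((a+b)/2-o['tcp_pos'])).round(1))
# where fingers (mid) in the picture vs. TCP; 
print(proj(c,o['tcp_pos']))
```

```text
[ 614.50668453 -290.51161956   92.        ] 87.90179882460517 -10.413794944712146
-11.019465967546813 [-0.1 -0.6 94.2]
[[259.76246439 221.86888948]]
```

Emit:
send_rows(motion=[[0,0,-0.01,0,-0.0005,0.035,0],[0,0,0,0,0,0.035,0],[0,0,0,0,0,0.035,0],[0,0,0,0,0,0.015,0],[0,0,0,0,0,0,0],[0,0,0,0,0,0,0],[0,0,0,0,0,0,0]])

```text
time_s: 5.42
tcp_pos: [617.4, -291.8, 67.0]
tool_rot: [2.407, 2.004, 0.009]
force: [-0.0, -0.7, -0.3]
finger_gap: 42.9
```

Run:
```python
from h import *
o=manip.get_obs();R=cv2.Rodrigues(o['tool_rot'])[0];print(o['tcp_pos'],R.round(3).tolist(),R.T@(np.array([614.5,-290.5,62])-o['tcp_pos']))
c=manip.get_calibration('wrist');im=manip.get_image('wrist');save(im,'pics/w4.png')
```

```text
[ 617.42005876 -291.76630302   67.03748265] [[0.181, 0.983, 0.011], [0.983, -0.181, -0.003], [-0.001, 0.011, -1.0]] [ 0.72288647 -3.15711422  5.00165602]
```

View pics/w4.png

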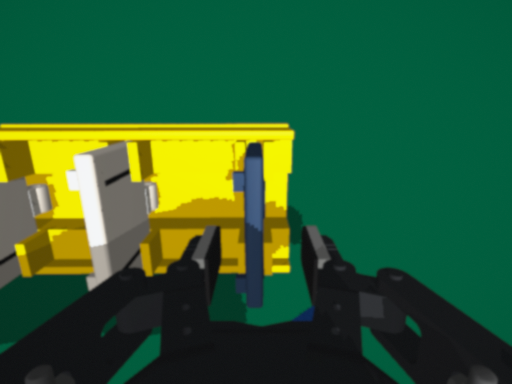

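Emit:
send_rows(motion=[[0.011,0,0,0.0005,-0.003,0.005,0],[0,0,0,0,0,0,0.5],[0,0,0,0,0,0,0.5],[0,0,0,0,0,0,0.6],[0,0,0,0,0,0,0.6]])

```text
time_s: 6.1
tcp_pos: [615.0, -291.0, 62.9]
tool_rot: [2.413, 2.008, -0.001]
force: [0.3, 0.1, 0.5]
finger_gap: 17.1
```

Run:
```python
from h import *
o=manip.get_obs();R=cv2.Rodrigues(o['tool_rot'])[0];print(o['tcp_pos'],R.round(3).tolist(),R.T@(np.array([614.5,-290.5,62])-o['tcp_pos']))
c=manip.get_calibration('wrist');im=manip.get_image('wrist');save(im,'pics/w5.png')
cv2.imwrite('pics/w5c.png',cv2.resize(cv2.imread('pics/w5.png')[130:320,160:360],(600,570),interpolation=2))
```

```text
[ 614.9699693  -290.97269007   62.90395705] [[0.182, 0.983, 0.001], [0.983, -0.182, -0.002], [-0.002, 0.001, -1.0]] [ 0.38128705 -0.54888561  0.90265728]
```

View pics/w5c.png

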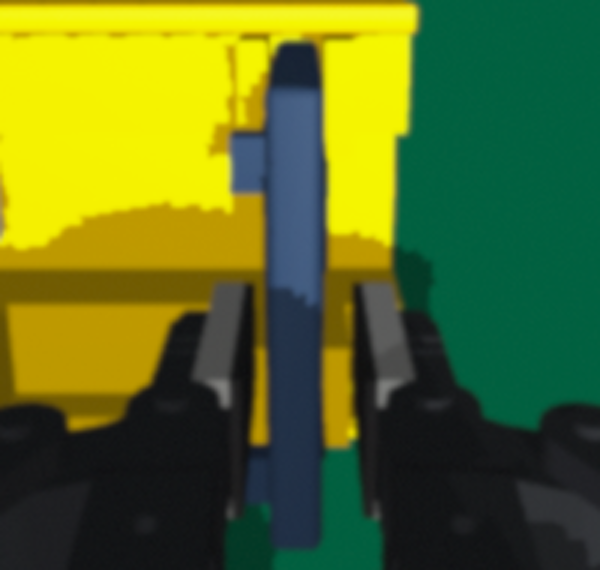

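Emit:
send_rows(motion=[[0,0,0,0,-0.001,0,0.7],[0,0,0,0,0,0,0.72],[0,0,0,0,0,0,0.74],[0,0,0,0,0,0,0.755],[0,0,0,0,0,0,0.755]])

```text
time_s: 6.78
tcp_pos: [613.9, -290.8, 62.9]
tool_rot: [2.413, 2.008, -0.001]
force: [-0.2, 0.5, -0.5]
finger_gap: 10.4
```

Emit:
send_rows(motion=[[0,0,0,0,0,0,0.765],[0,0,0,0,0,0,0.77]])

```text
time_s: 7.02
tcp_pos: [613.9, -290.8, 62.9]
tool_rot: [2.413, 2.008, -0.001]
force: [0.2, -0.3, 0.6]
finger_gap: 9.8
```

Emit:
send_rows(motion=[[0,0,0,0,0,0,0.775],[0,0,0,0,0,0,0.78]])

```text
time_s: 7.28
tcp_pos: [613.9, -290.8, 62.9]
tool_rot: [2.413, 2.008, -0.001]
force: [-0.5, -0.2, 0.5]
finger_gap: 9.7
```

Emit:
send_rows(motion=[[0,0,0,0,0,0,0.785],[0,0,0,0,0,0,0.785]])

```text
time_s: 7.52
tcp_pos: [613.9, -290.8, 62.9]
tool_rot: [2.413, 2.008, -0.001]
force: [-0.5, -0.2, -0.4]
finger_gap: 9.4
```

Emit:
send_rows(motion=[[0,0,0,0,0,0,0.79],[0,0,0,0,0,0,0.79]])

```text
time_s: 7.78
tcp_pos: [613.9, -290.7, 62.9]
tool_rot: [2.413, 2.008, -0.001]
force: [0.3, 0.2, 0.2]
finger_gap: 9.1
```

Run:
```python
from h import *
print(manip.get_obs()['finger_gap'])
```

```text
9.08278741447564
```

Run:
```python
from h import *
c=manip.get_calibration('wrist');im=manip.get_image('wrist');save(im,'pics/w6.png')
cv2.imwrite('pics/w6c.png',cv2.resize(cv2.imread('pics/w6.png')[180:320,180:340],(640,560),interpolation=2))
```

```text
(no output)
```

View pics/w6c.png

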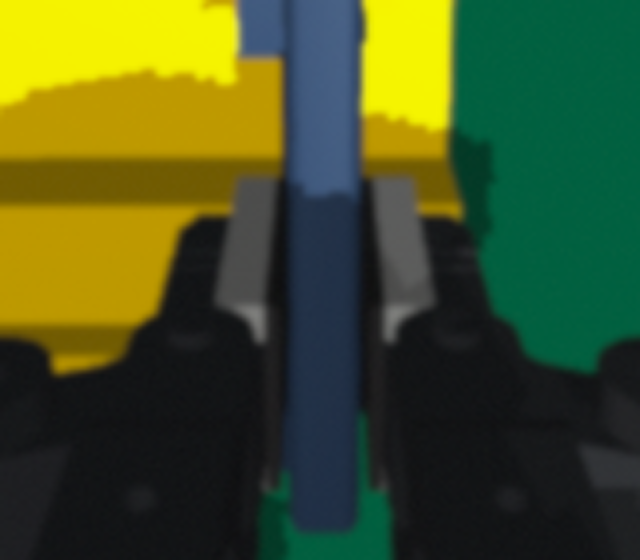

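Emit:
send_rows(motion=[[0,0,0,0,0,0,0.795],[0,0,0,0,0,0,0.795]])

```text
time_s: 8.07
tcp_pos: [613.9, -290.7, 62.9]
tool_rot: [2.413, 2.008, -0.001]
force: [0.6, -0.7, 0.4]
finger_gap: 9.2
```

Emit:
send_rows(motion=[[0,0,0,0,0,0,0.8],[0,0,0,0,0,0,0.8],[0,0,0,0,0,0,0.8]])

```text
time_s: 8.45
tcp_pos: [613.9, -290.7, 62.9]
tool_rot: [2.413, 2.008, -0.001]
force: [0.3, 0.8, 0.5]
finger_gap: 8.9
```

Emit:
send_rows(motion=[[0,0,0,0,0,0,0.805],[0,0,0,0,0,0,0.805]])

```text
time_s: 8.7
tcp_pos: [613.9, -290.7, 63.0]
tool_rot: [2.413, 2.008, -0.001]
force: [0.0, -1.0, 1.1]
finger_gap: 8.4
```

Emit:
send_rows(motion=[[0,0,0,0,0,-0.005,0.805],[0,0,0,0,0,-0.005,0.805],[0,0,0,0,0,0,0.805],[0,0,0,0,0,0,0.805]])

```text
time_s: 9.2
tcp_pos: [613.8, -290.7, 73.7]
tool_rot: [2.413, 2.008, -0.001]
force: [-0.8, -0.4, -2.1]
finger_gap: 8.8
```

Run:
```python
from h import *
print(manip.get_obs()['finger_gap'],manip.get_obs()['tcp_pos'])
c=manip.get_calibration('wrist');im=manip.get_image('wrist');save(im,'pics/w7.png')
cv2.imwrite('pics/w7c.png',cv2.resize(cv2.imread('pics/w7.png')[180:320,180:340],(640,560),interpolation=2))
```

```text
8.810750381530806 [ 613.84354801 -290.7466042    73.72509484]
```

View pics/w7c.png

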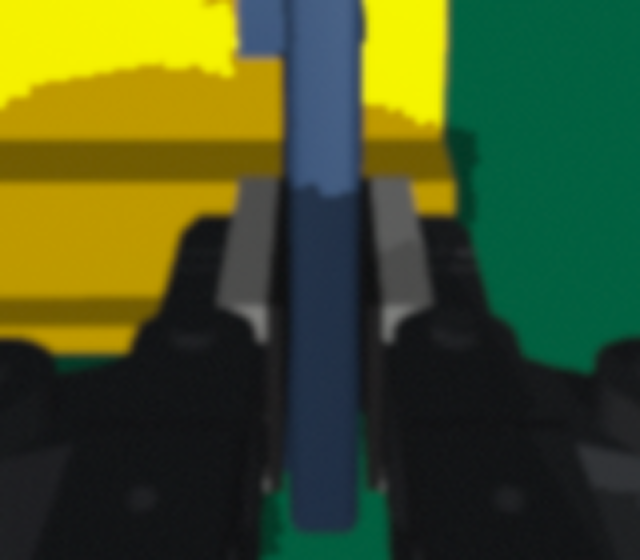

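Emit:
send_rows(motion=[[0,0,0,0,0,-0.01,0.81],[0,0,0,0,0,-0.02,0.81],[0,0,0,0,0,-0.03,0.81],[0,0,0,0,0,-0.03,0.81],[0,0,0,0,0,-0.03,0.81],[0,0,0,0,0,-0.02,0.81],[0,0,0,0,0,-0.01,0.81],[0,0,0,0,0,0,0.81],[0,0,0,0,0,0,0.81]])

```text
time_s: 10.38
tcp_pos: [614.1, -290.1, 236.9]
tool_rot: [2.41, 2.006, 0.002]
force: [0.2, 0.4, -0.8]
finger_gap: 8.5
```

Run:
```python
from h import *
o=manip.get_obs();print(o['finger_gap'],o['tcp_pos'],o['tool_rot'])
c=manip.get_calibration('wrist');im=manip.get_image('wrist');save(im,'pics/w8.png')
c=manip.get_calibration('top')
for u,v in [(208,128),(170,128),(238,130),(100,123)]: print(ray(c,150+u/4,160+v/4,92))
```

```text
8.546747199242668 [ 614.10878558 -290.14634108  236.91381304] [2.40964569e+00 2.00633486e+00 2.34822084e-03]
[568.90313486 211.59497318  92.        ]
[568.26248249 245.81190576  92.        ]
[567.5918406  184.51817581  92.        ]
[571.62502188 309.00645809  92.        ]
```

View pics/w8.png

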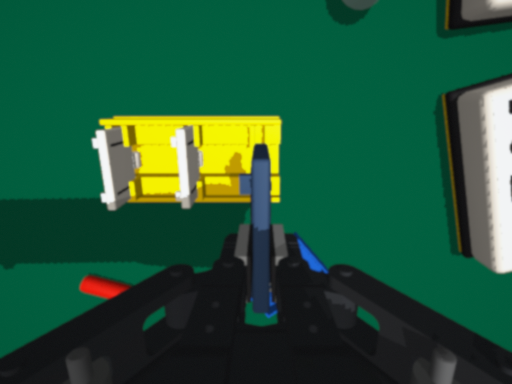

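Emit:
send_rows(motion=[[0,0,0,0.01,-0.003,0,0.81],[0,0,0,0.02,-0.006,0,0.81],[0,0,0,0.03,-0.009,0,0.81],[0,0,0,0.03,-0.009,0,0.81],[0,0,0,0.03,-0.009,0,0.81],[0,0,0,0.03,-0.009,0,0.81],[0,0,0,0.03,-0.009,0,0.81],[0,0,0,0.03,-0.009,0,0.81],[0,0,0,0.03,-0.009,0,0.81],[0,0,0,0.03,-0.009,0,0.81],[0,0,0,0.03,-0.009,0,0.81],[0,0,0,0.03,-0.009,0,0.81],[0,0,0,0.03,-0.009,0,0.81],[0,0,0,0.02,-0.006,0,0.81],[0,0,-0.04,0.01,-0.003,0.01,0.81],[0,0,-0.04,0,0,0.01,0.81],[0,0,-0.03,0,0,0.005,0.81],[0,0,0,0,0,0,0.81],[0,0,0,0,0,0,0.81]])

```text
time_s: 12.8
tcp_pos: [554.2, 146.5, 204.2]
tool_rot: [-2.275, -2.165, 0.005]
force: [0.1, 0.6, -0.0]
finger_gap: 8.6
```

```bash
cat > snap.py <<'E'
from h import *
import sys
n=sys.argv[1]
o=manip.get_obs();c=manip.get_calibration('wrist');im=manip.get_image('wrist');save(im,f'pics/{n}.png')
c2=manip.get_calibration('wrist');print('drift',(c2['pose'][:3,3]-c['pose'][:3,3]).round(2))
R=cv2.Rodrigues(o['tool_rot'])[0]
np.savez(n+'.npz',mtx=c['mtx'],pose=c['pose'],tcp=o['tcp_pos'],R=R)
print(o['time_s'],o['tcp_pos'].round(1),o['finger_gap'],o['force'].round(1),R.round(3).tolist(),'yaw',np.degrees(np.arctan2(R[1,1],R[0,1])))
E
python3 snap.py w9
```

```text
drift [ 0.01 -0.02  0.02]
12.8 [554.2 146.5 204.2] 8.63456605957407 [ 0.1  0.6 -0. ] [[0.049, 0.999, -0.003], [0.999, -0.049, -0.002], [-0.002, -0.003, -1.0]] yaw -2.8292656200516233
```

View pics/w9.png

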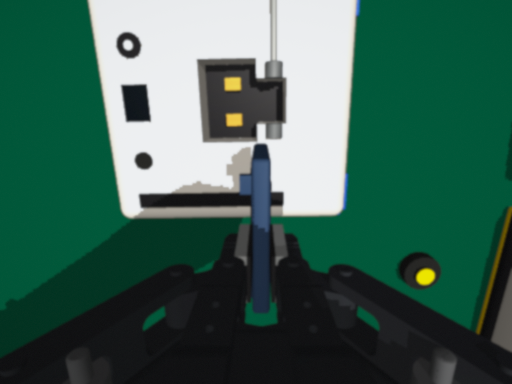

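Run:
```python
import cv2
cv2.imwrite('pics/w9c.png',cv2.resize(cv2.imread('pics/w9.png')[0:150,190:310],(640,800),interpolation=2)[:590+200][:800])
i=cv2.resize(cv2.imread('pics/w9.png')[45:145,190:310],(720,600),interpolation=2);cv2.imwrite('pics/w9c.png',i)
```

```text
(no output)
```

View pics/w9c.png

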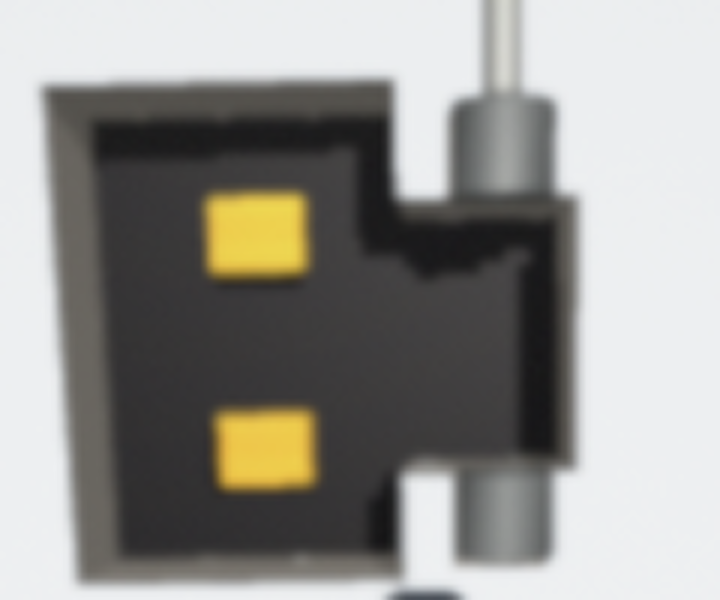

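Run:
```python
from h import *
c=dict(np.load('w9.npz'));print(c['pose'].round(3).tolist())
P=lambda X,Y,z:ray(c,190+X/6,45+Y/6,z)
f=P(502.5,200,100);n=P(504.5,466,100);print('inner top',f,n,(f+n)/2)
f=P(502.5,202,92);n=P(504.5,465,92);print('inner axis',f,n,(f+n)/2,np.hypot(*(f-n)[:2]))
f=P(502.5,150,94);n=P(504.5,510,94);d=f-n;print('axis',f,n,np.degrees(np.arctan2(-d[0],d[1])))
f=P(502.5,0,92);print('pin',f); d=f-n;print(np.degrees(np.arctan2(-d[0],d[1])))
for X,Y in [(42,88),(392,82),(402,578),(80,578),(577,200),(575,468),(395,202),(402,470)]: print(P(X,Y,87).round(1))
a,b,cc,d=[P(*q,87) for q in [(42,88),(392,82),(402,578),(80,578)]]
m=(a+b+cc+d)/4;print('bay c',m,[np.hypot(*(p-q)[:2]).round(1) for p,q in[(a,b),(b,cc),(cc,d),(d,a)]])
```

```text
[[0.999, -0.047, -0.016, 558.702], [-0.05, -0.96, -0.276, 216.027], [-0.003, 0.277, -0.961, 371.057], [0.0, 0.0, 0.0, 1.0]]
inner top [570.54219495 238.07438535 100.        ] [569.43347764 199.98264385 100.        ] [569.9878363 219.0285146 100.       ]
inner axis [570.88113463 238.4420221   92.        ] [569.75585417 199.66258408  92.        ] [570.3184944  219.05230309  92.        ] 38.79576097450491
axis [571.06315082 245.53448179  94.        ] [569.42250933 192.87617356  94.        ] -1.78455095587944
pin [571.91184487 266.20199134  92.        ]
-1.9443855919743571
[502.1 258.5  87. ]
[555.1 256.7  87. ]
[552.6 182.2  87. ]
[500.2 184.8  87. ]
[582.5 238.6  87. ]
[581.2 198.3  87. ]
[554.6 239.7  87. ]
[553.5 199.4  87. ]
bay c [527.50365629 220.54543153  87.        ] [np.float64(52.9), np.float64(74.5), np.float64(52.5), np.float64(73.7)]
```

Emit:
send_rows(motion=[[0,0,-0.016,0.01,-0.005,0.002,0.81],[0,0,0,0.02,-0.008,0.006,0.81],[0,0,0,0.02,-0.008,0.006,0.81],[0,0,0,0.015,-0.005,0.003,0.81],[0,0,0,0.005,-0.001,0,0.81],[0,0,0,0,0,0,0.81],[0,0,0,0,0,0,0.81]])

```text
time_s: 13.72
tcp_pos: [529.2, 220.6, 187.8]
tool_rot: [2.256, 2.185, -0.002]
force: [-0.2, -0.3, -1.0]
finger_gap: 8.9
```

```bash
python3 snap.py w10
```

```text
drift [ 0.04 -0.06  0.01]
13.725 [529.2 220.6 187.8] 8.876206593604229 [-0.2 -0.3 -1. ] [[0.032, 0.999, -0.001], [0.999, -0.032, -0.001], [-0.001, -0.001, -1.0]] yaw -1.8335093106406315
```

View pics/w10.png

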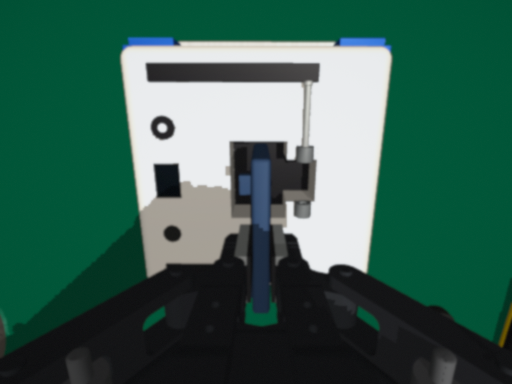

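Run:
```python
import cv2
i=cv2.resize(cv2.imread('pics/w10.png')[130:230,220:340],(720,600),interpolation=2);cv2.imwrite('pics/w10c.png',i)
```

```text
(no output)
```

View pics/w10c.png

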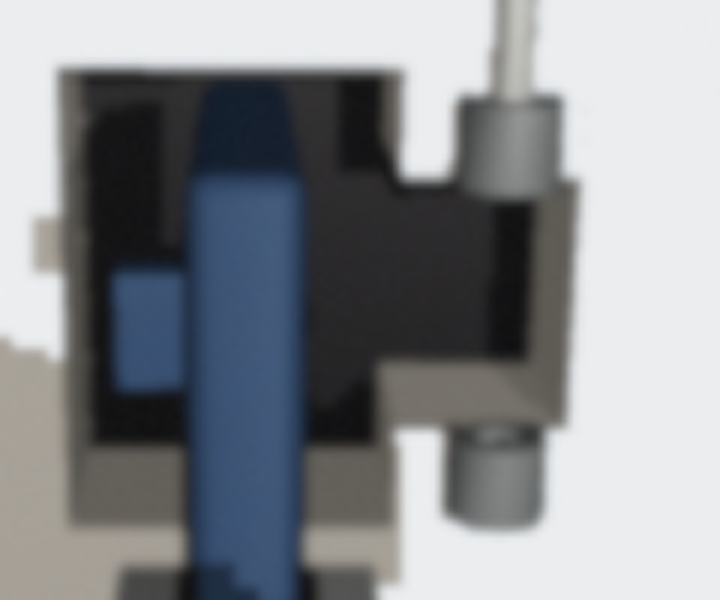

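```bash
cat > fit.py <<'E'
from h import *
from scipy.optimize import least_squares
from scipy.spatial.transform import Rotation as Ro
D={k:dict(np.load(k+'.npz')) for k in ['w3','w9','w10']}
def pr(k,p,q):
    d=D[k];K=d['mtx'].copy();K[0,0]*=q[6];K[1,1]*=q[6]
    Rc=d['pose'][:3,:3]@Ro.from_rotvec(q[3:6]).as_matrix()
    t=d['pose'][:3,3]+d['pose'][:3,:3]@q[:3]
    x=K@(Rc.T@(p-t));return x[:2]/x[2]
def T(pose,p):
    c,s=np.cos(pose[2]),np.sin(pose[2]);return np.array([pose[0]+c*p[0]-s*p[1],pose[1]+s*p[0]+c*p[1],p[2]])
px9=lambda X,Y:(190+X/6,45+Y/6)
px10=lambda X,Y:(220+X/6,130+Y/6)
px3=lambda X,Y:(170+X/4,110+Y/4)
bay=[(-70,38,87),(-16,38,87),(-16,-38,87),(-70,-38,87)]
U=[('w9',px9(*a),b) for a,b in zip([(42,88),(392,82),(402,580),(80,580)],bay)]
U+=[('w10',px10(*a),b) for a,b in zip([(60,70),(403,70),(398,527),(70,527)],bay)]
U+=[('w9',px9(502.5,200),(0,20,100)),('w9',px9(504.5,466),(0,-20,100)),('w10',px10(509,198),(0,20,100)),('w10',px10(496,446),(0,-20,100))]
L=[('w3',px3(355.5,102),(0,45,92)),('w3',px3(360,466),(0,-45,92)),('w3',px3(336,102),(-5,45,92)),('w3',px3(341,466),(-5,-45,92)),('w3',px3(375,102),(5,45,92)),('w3',px3(379,466),(5,-45,92))]
def res(v,full=False):
    q=np.r_[v[:6],1+v[6]];r=[]
    for k,o,p in U: r+=list((pr(k,T(v[7:10],p),q)-o))
    for k,o,p in L: r+=list((pr(k,T(v[10:13],p),q)-o))
    # held lid far end top corners: tool x = h, tool y=+-5, top at z_tcp + 29.1 -> tool z -29.1
    for k,e1,e2 in [('w10',px10(190,175),px10(302,173))]:
        d=D[k]
        for e,y in((e1,-5),(e2,5)):
            r+=list(pr(k,d['tcp']+d['R']@np.array([45+v[13],y,-29.1]),q)-e)
    r=np.array(r)
    if full:return r
    return np.r_[r/0.5, v[:3]/2, v[3:6]/0.01, v[6]/0.01]
v0=np.r_[np.zeros(7),570,219,-.033,614.5,-290.5,-.18,0]
s=least_squares(res,v0)
v=s.x;print('cam',v[:7].round(4));print('hinge',v[7:10].round(3),'deg',np.degrees(v[9]));print('lid rack',v[10:13].round(3),np.degrees(v[12]),'lid tool x',v[13])
print(np.sqrt(np.diag(np.linalg.inv(s.jac.T@s.jac)))[7:].round(2));print(res(v,True).reshape(-1,2).round(2).tolist())
E
python3 fit.py
```

```text
cam [-4.1820e-01  3.5910e-01 -2.2612e+00 -6.3000e-03 -1.7000e-03 -3.0000e-04
 -5.7000e-03]
hinge [ 5.69263e+02  2.17633e+02 -3.10000e-02] deg -1.7641671858227226
lid rack [ 6.13213e+02 -2.92494e+02 -1.82000e-01] -10.430133018079621 lid tool x -1.3625729155120196
[1.03 2.75 0.   1.13 2.65 0.01 2.23]
[[-0.01, 0.22], [0.39, -0.03], [0.55, 0.21], [-0.1, 1.22], [-0.84, -0.4], [-0.22, -0.48], [-1.21, -0.9], [-0.05, -0.86], [0.1, -0.32], [0.03, 1.24], [0.47, -0.12], [0.86, 0.09], [0.0, -0.24], [-0.0, 0.29], [-0.64, -0.18], [-0.28, 0.35], [0.64, -0.3], [0.28, 0.24], [-0.82, -0.16], [0.78, 0.17]]
```

Emit:
send_rows(motion=[[0,0,0,0,0.008,0,0.81],[0,0,0,0,0.014,0.005,0.81],[0,0,0,0,0.012,0.008,0.81],[0,0,0,0,0.006,0.008,0.81],[0,0,0,0,0,0.005,0.81],[0,0,0,0,0,0,0.81],[0,0,0,0,0,0,0.81]])

```text
time_s: 14.65
tcp_pos: [572.6, 217.6, 159.0]
tool_rot: [-2.259, -2.183, 0.004]
force: [-0.2, 0.8, -1.0]
finger_gap: 8.6
```

```bash
python3 snap.py w11
python3 - <<'E'
from h import *
im=manip.get_image('scene');save(im,'pics/s1.png');b=cv2.imread('pics/s1.png')
cv2.imwrite('pics/s1c.png',cv2.resize(b[120:220,270:390],(720,600),interpolation=2))
b=cv2.imread('pics/w11.png')
cv2.imwrite('pics/w11c.png',cv2.resize(b[130:250,200:320],(600,600),interpolation=2))
E
```

```text
drift [-0.03  0.    0.05]
14.65 [572.6 217.6 159. ] 8.632751357847885 [-0.2  0.8 -1. ] [[0.034, 0.999, -0.002], [0.999, -0.034, -0.002], [-0.002, -0.002, -1.0]] yaw -1.9673329721135295
```

View pics/s1c.png

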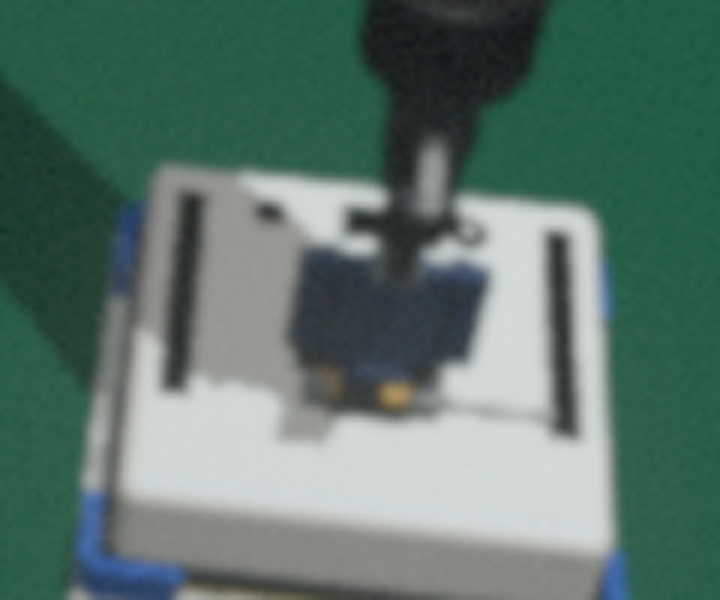

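View pics/w11c.png

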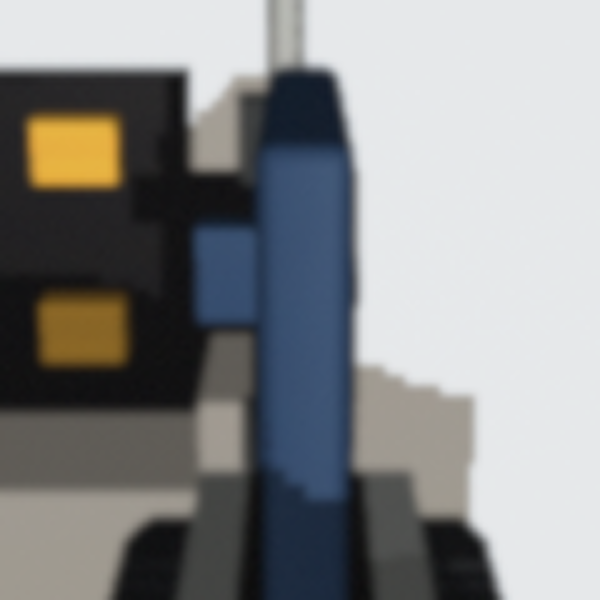

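```bash
python3 - <<'E'
s=open('fit.py').read()
s=s.replace("'w9','w10']}","'w9','w10','w11']}")
s=s.replace("L=[","px11=lambda X,Y:(200+X/5,130+Y/5)\nU+=[('w11',px11(188,72),(-16,38,87))]\nPN=[('w9',px9(502.5,20)),('w10',px10(514,60)),('w11',px11(286,50))]\nL=[",1)
s=s.replace("for k,e1,e2 in [(","for k,e1,e2 in [('w11',px11(260,145),px11(347,145)),(")
s=s.replace("array([45+v[13],y,-29.1])","array([45+v[13],y+v[14],-29.1])")
s=s.replace("    r=np.array(r)\n","""    for k,o in PN:
        a=pr(k,T(v[7:10],(0,40,92)),q);b=pr(k,T(v[7:10],(0,80,92)),q)
        n=np.array([-(b-a)[1],(b-a)[0]]);n/=np.linalg.norm(n);r+=[n@(np.array(o)-a),0]
    r=np.array(r)\n""")
s=s.replace("-.18,0]","-.18,0,0]")
s+="""
g=np.array([613.9,-290.75]);R=np.array([[.182,.983],[.983,-.182]]).T
print('lid rel tool at grasp from rack view',np.array([[.182,.983],[.983,-.182]])@(v[10:12]-g))
d=D['w11'];h=np.r_[v[7:9],92]
print('lid now rel hinge (world)', (d['tcp']+d['R']@np.array([v[13],v[14],0])-h)[:2])
"""
open('fit.py','w').write(s)
E
python3 fit.py; sed -i 's#v\[6\]/0.01\]#v[6]/0.0005]#' fit.py; python3 fit.py|grep -v '\[\['
```

```text
cam [ 7.6330e-01  6.3960e-01 -3.0643e+00 -1.0200e-02 -2.2000e-03  5.0000e-04
 -1.4000e-03]
hinge [ 5.70330e+02  2.16031e+02 -3.30000e-02] deg -1.8723995189768219
lid rack [ 6.13967e+02 -2.94094e+02 -1.83000e-01] -10.485868780416878 lid tool x -2.182339832323448
[2.67 2.54 0.   2.7  2.51 0.01 2.17 2.19]
[[-0.02, 0.13], [0.46, -0.06], [0.55, 0.24], [-0.14, 1.19], [-0.74, -0.35], [-0.1, -0.37], [-1.18, -0.88], [-0.0, -0.89], [0.17, -0.22], [0.05, 1.36], [0.57, 0.06], [0.89, 0.21], [0.48, -0.49], [0.0, -0.19], [-0.0, 0.24], [-0.64, -0.13], [-0.28, 0.29], [0.64, -0.25], [0.27, 0.18], [-1.26, 0.06], [1.55, 0.04], [-0.92, -0.19], [0.63, 0.12], [0.32, 0.0], [0.6, 0.0], [0.13, 0.0]]
lid rel tool at grasp from rack view [-3.27530255  0.67444928]
lid now rel hinge (world) [ 3.24214851 -0.64888747]
cam [ 7.5300e-01  7.2870e-01 -3.3675e+00 -1.0400e-02 -2.3000e-03  5.0000e-04
 -0.0000e+00]
hinge [ 5.70286e+02  2.15889e+02 -3.30000e-02] deg -1.8724643776795362
lid rack [ 6.13902e+02 -2.94222e+02 -1.83000e-01] -10.48787664066346 lid tool x -2.286411579881468
[2.67 2.46 0.   2.68 2.44 0.01 2.12 2.19]
lid rel tool at grasp from rack view [-3.41288747  0.63385245]
lid now rel hinge (world) [ 3.25700421 -0.61006479]
```

Emit:
send_rows(motion=[[0,0,0,0.0009,-0.0031,0,0.81],[0,0,0,0,0,0,0.81],[0,0,0,0,0,0,0.81],[0,0,0,0,0,0,0.81]])

```text
time_s: 15.25
tcp_pos: [569.4, 218.9, 159.9]
tool_rot: [2.258, 2.183, -0.002]
force: [1.0, 0.5, -0.5]
finger_gap: 8.6
```

```bash
python3 snap.py w12
python3 - <<'E'
from h import *
b=cv2.imread('pics/w12.png')
cv2.imwrite('pics/w12c.png',cv2.resize(b[110:230,200:320],(600,600),interpolation=2))
E
```

```text
drift [ 0.02 -0.01 -0.01]
15.25 [569.4 218.9 159.9] 8.571811829646572 [ 1.   0.5 -0.5] [[0.034, 0.999, -0.0], [0.999, -0.034, -0.002], [-0.002, -0.0, -1.0]] yaw -1.9502174201823248
```

View pics/w12c.png

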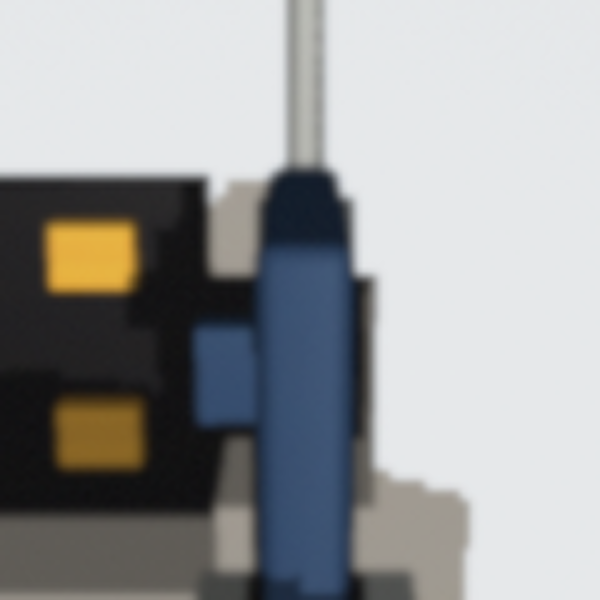

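Emit:
send_rows(motion=[[0,0,0,0,0,0.005,0.81],[0,0,0,0,0,0.005,0.81],[0,0,0,0,0,0.004,0.81],[0,0,0,0,0,0,0.81],[0,0,0,0,0,0,0.81]])

```text
time_s: 15.92
tcp_pos: [569.2, 218.7, 144.4]
tool_rot: [2.259, 2.183, -0.003]
force: [-0.1, 1.0, -0.2]
finger_gap: 8.7
```

Emit:
send_rows(motion=[[0,0,0,0,0,0.003,0.81],[0,0,0,0,0,0.003,0.81],[0,0,0,0,0,0,0.81],[0,0,0,0,0,0,0.81],[0,0,0,0,0,0,0.81]])

```text
time_s: 16.55
tcp_pos: [569.4, 218.8, 138.3]
tool_rot: [2.259, 2.183, -0.003]
force: [-1.4, 0.5, -1.2]
finger_gap: 8.7
```

```bash
python3 snap.py w13
python3 - <<'E'
from h import *
im=manip.get_image('scene');save(im,'pics/s2.png');b=cv2.imread('pics/s2.png')
cv2.imwrite('pics/s2c.png',cv2.resize(b[155:215,300:380],(800,600),interpolation=2))
b=cv2.imread('pics/w13.png')
cv2.imwrite('pics/w13c.png',cv2.resize(b[110:230,200:320],(600,600),interpolation=2))
E
```

```text
drift [0.01 0.   0.02]
16.55 [569.4 218.8 138.3] 8.732432378122564 [-1.4  0.5 -1.2] [[0.034, 0.999, -0.001], [0.999, -0.034, -0.002], [-0.002, -0.001, -1.0]] yaw -1.9572098138824168
```

View pics/s2c.png

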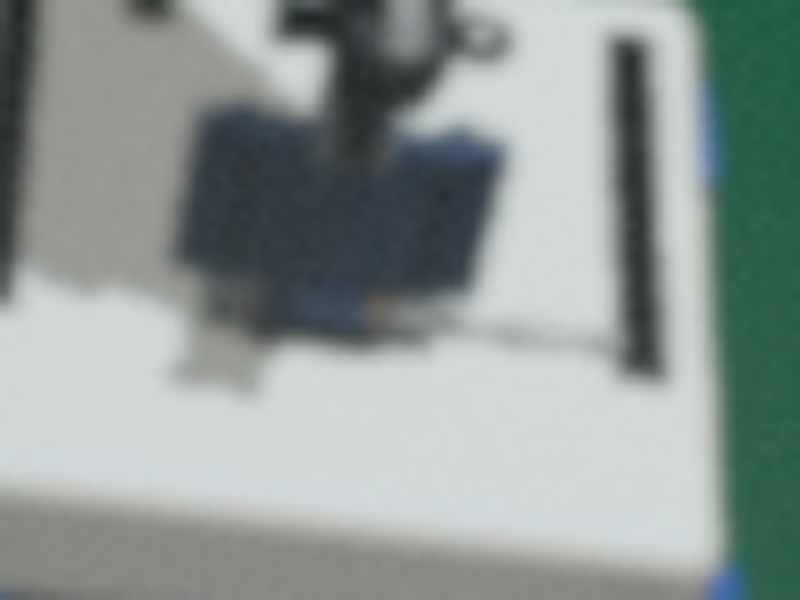

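View pics/w13c.png

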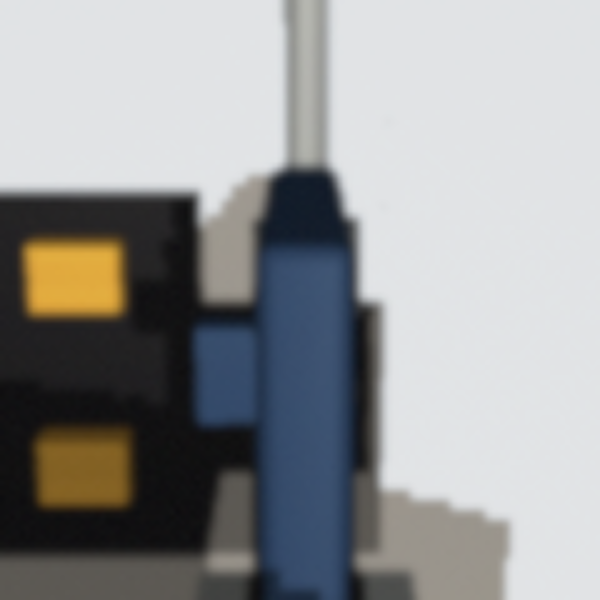

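```bash
python3 - <<'E'
s=open('fit.py').read()
s=s.replace("'w11']}","'w11','w12','w13']}")
s=s.replace("\nPN=[","\npx12=lambda X,Y:(200+X/5,110+Y/5)\nU+=[('w12',px12(207,178),(-16,38,87)),('w13',px12(197,194),(-16,38,87))]\nPN=[('w12',px12(306,100)),('w13',px12(307,100)),")
s=s.replace("for k,e1,e2 in [(","for k,e1,e2 in [('w12',px12(261,245),px12(348,245)),('w13',px12(261,245),px12(348,245)),(")
s=s.replace("    r=np.array(r)\n","""    for k,X,Ya,Yb in [('w10',572,183,427),('w12',372,278,503),('w13',378,303,552)]:
        f=px10 if k=='w10' else px12
        for Y,sg in((Ya,1),(Yb,-1)):
            r+=[0,pr(k,T(v[7:10],(12,sg*v[15],87)),q)[1]-f(X,Y)[1]]
    r=np.array(r)\n""").replace("-.18,0,0]","-.18,0,0,20]").replace("D['w11'];h","D['w13'];h")
s+="\nprint('pocket half',v[15])"
open('fit.py','w').write(s)
E
python3 fit.py
```

```text
cam [ 9.5930e-01  7.1070e-01 -3.4741e+00 -9.4000e-03 -3.6000e-03 -4.0000e-04
  0.0000e+00]
hinge [ 5.70062e+02  2.16084e+02 -3.40000e-02] deg -1.9647103283286123
lid rack [ 6.13806e+02 -2.93884e+02 -1.83000e-01] -10.460538556043701 lid tool x -2.1119483507733947
[2.34 2.2  0.   2.36 2.24 0.01 2.05 2.09 0.19]
[[0.1, 0.17], [0.54, 0.09], [0.47, 0.36], [-0.2, 1.18], [-0.71, -0.36], [-0.08, -0.25], [-1.31, -0.74], [-0.14, -0.89], [0.18, -0.04], [-0.03, 1.51], [0.52, 0.21], [0.77, 0.37], [0.46, -0.41], [0.52, -0.36], [0.68, 0.29], [0.0, -0.21], [-0.0, 0.25], [-0.64, -0.15], [-0.28, 0.3], [0.64, -0.27], [0.27, 0.2], [-1.44, -0.0], [1.34, -0.01], [-1.41, 0.03], [1.37, 0.03], [-1.22, 0.06], [1.57, 0.06], [-0.87, -0.19], [0.64, 0.13], [0.3, 0.0], [0.57, 0.0], [0.24, 0.0], [0.58, 0.0], [0.16, 0.0], [0.0, -0.8], [0.0, -0.17], [0.0, -0.26], [0.0, 0.02], [0.0, 0.35], [0.0, -0.5]]
lid rel tool at grasp from rack view [-3.09792123  0.47812965]
lid now rel hinge (world) [0.30129039 0.52399717]
pocket half 20.755469606398275
```

Run:
```python
from h import *
ims=[manip.get_image('scene').astype(float) for _ in range(6)]
im=np.mean(ims,0);save(im.astype(np.uint8),'pics/s3.png')
c=manip.get_calibration('scene')
a=-0.034;h=np.array([570.1,216.1,92])
f=lambda x,y,z:proj(c,h+[x*np.cos(a)-y*np.sin(a),x*np.sin(a)+y*np.cos(a),z])[0]
for n,p in dict(lugm=(6,-20,3),lugp=(6,20,3),km=(6,-17,3),kp=(6,17,3),lb=(5,-45,12),rb=(5,45,12),lt=(5,-45,74),rt=(5,45,74),tip=(0,90,0)).items():
    q=f(*p);print(n,q.round(1),'crop',((q-[300,155])*10).round(0))
g=cv2.resize(im.astype(np.uint8)[170:195,312:352],(800,500),interpolation=cv2.INTER_NEAREST);save(g,'pics/s3c.png')
```

```text
lugm [323.3 185.2] crop [233. 302.]
lugp [336.9 186.8] crop [369. 318.]
km [324.4 185.4] crop [244. 304.]
kp [335.9 186.7] crop [359. 317.]
lb [315.3 182. ] crop [153. 270.]
rb [345.9 185.5] crop [459. 305.]
lt [318.  167.2] crop [180. 122.]
rt [349.9 170.8] crop [499. 158.]
tip [360.5 188.7] crop [605. 337.]
```

View pics/s3c.png

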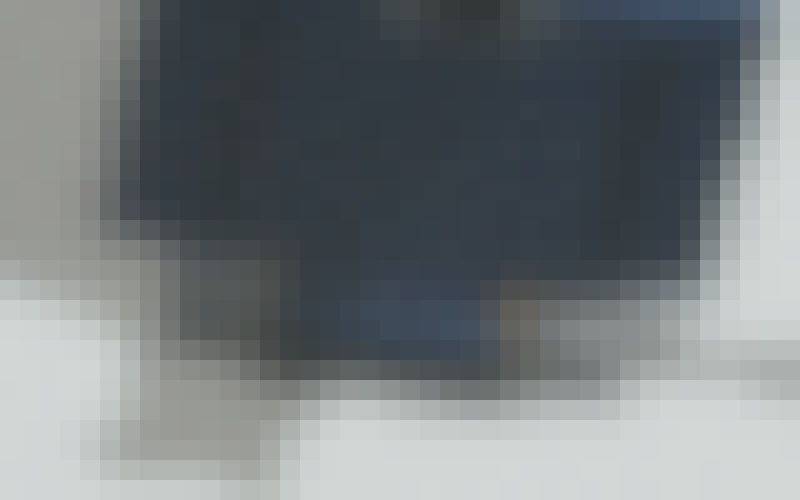

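Run:
```python
from h import *
c=manip.get_calibration('scene')
a=-0.034;h=np.array([570.1,216.1,92])
f=lambda x,y,z:proj(c,h+[x*np.cos(a)-y*np.sin(a),x*np.sin(a)+y*np.cos(a),z])[0]
for n,p in dict(A=(-70,-38,-5),B=(-70,38,-5),C=(-16,-38,-5),D=(-16,38,-5),pl=(12,-20.7,-5),pr=(12,20.7,-5),lugm=(0,-20,8),lugp=(0,20,8)).items():
    q=f(*p);print(n,q.round(2),'crop',((q-[314,163])*20).round(0))
s0=cv2.imread('pics/scene0.png');s3=cv2.imread('pics/s3.png')
cv2.imwrite('pics/s0z.png',cv2.resize(s0[163:193,314:354],(800,600),interpolation=0))
# lid edges from s3: saturation-free brightness profile at rows
g=cv2.cvtColor(s3,cv2.COLOR_BGR2GRAY).astype(float)
for v in range(172,183,2):
    r=g[v,300:370]; 
    lo=np.where(r<70)[0]
    i0=300+lo.min(); i1=300+lo.max()
    def cross(i,st,th):
        while g[v,i]<th: i+=st
        return i-st*(g[v,i]-th)/(g[v,i]-g[v,i-st])
    bl=g[v,i0-5];br=g[v,i1+5]
    L=cross(i0+3,-1,(bl+50)/2);Rr=cross(i1-3,1,(br+50)/2)
    # predicted
    def px(y):
        A=f(5,y,12);B=f(5,y,74);t=(v-A[1])/(B[1]-A[1]);return (A+t*(B-A))[0]
    print(v,round(L,2),round(Rr,2),'pred',px(-45).round(2),px(45).round(2),'d',round(L-px(-45),2),round(Rr-px(45),2))
```

```text
A [318.04 168.46] crop [ 81. 109.]
B [342.63 171.23] crop [573. 165.]
C [317.26 181.02] crop [ 65. 360.]
D [342.55 183.93] crop [571. 419.]
pl [322.66 188.49] crop [173. 510.]
pr [336.64 190.12] crop [453. 542.]
lugm [323.64 182.64] crop [193. 393.]
lugp [337.17 184.19] crop [463. 424.]
172 300.23 361.73 pred 317.14 349.53 d -16.91 12.21
174 300.59 362.06 pred 316.77 348.99 d -16.18 13.07
176 299.92 362.74 pred 316.4 348.45 d -16.49 14.28
178 298.9 361.44 pred 316.04 347.92 d -17.14 13.52
180 290.5 361.49 pred 315.67 347.38 d -25.17 14.11
182 321.93 361.99 pred 315.31 346.85 d 6.62 15.14
```

View pics/s0z.png

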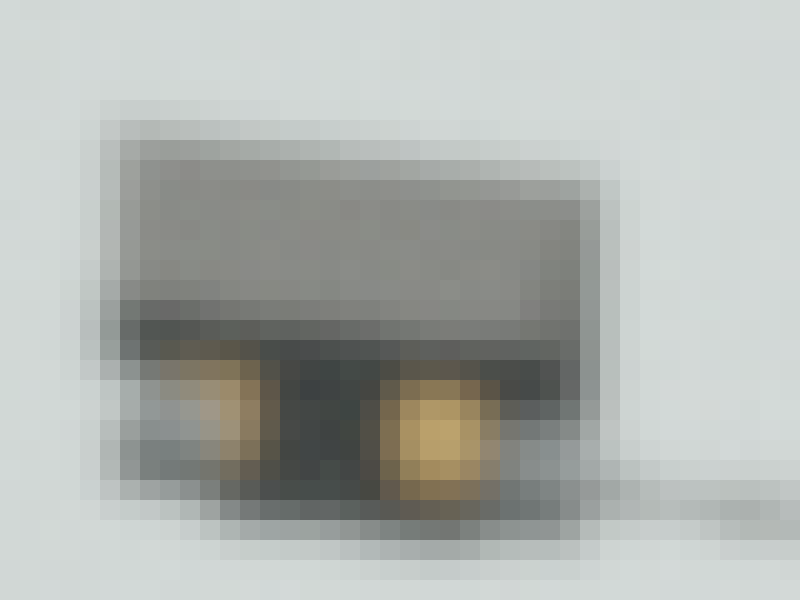

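Emit:
send_rows(motion=[[0,0,0,0,0,0.001,0.81],[0,0,0,0,0,0,0.81],[0,0,0,0,0,0,0.81],[0,0,0,0,0,0,0.81]])

```text
time_s: 17.45
tcp_pos: [569.3, 218.7, 137.1]
tool_rot: [2.259, 2.183, -0.003]
force: [0.6, -0.7, -1.4]
finger_gap: 8.8
```

```bash
python3 snap.py w14
python3 - <<'E'
from h import *
b=cv2.imread('pics/w14.png')
cv2.imwrite('pics/w14c.png',cv2.resize(b[110:230,200:320],(600,600),interpolation=2))
o=manip.get_obs();print(o['force'],o['wrist_torque'],abs(o['joint_velocities']).max())
E
```

```text
drift [0.   0.   0.01]
17.45 [569.3 218.7 137.1] 8.841207314284544 [ 0.6 -0.7 -1.4] [[0.034, 0.999, -0.001], [0.999, -0.034, -0.002], [-0.002, -0.001, -1.0]] yaw -1.957037972491838
[-0.16735244 -0.44058546 -1.04417737] [-0.05052672 -0.01950189  0.00781756] 0.001249630675205819
```

View pics/w14c.png

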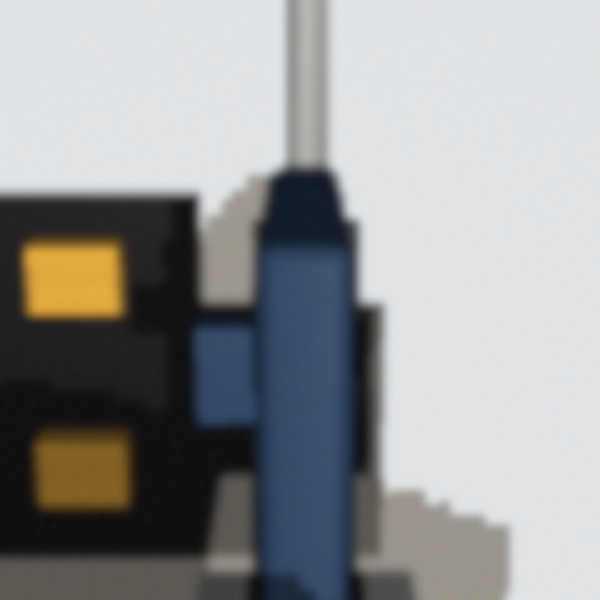

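The lid's mid-plane (crop column ~305) lines up with the pin (column 307). The force shows only the lid's weight, and the arm is still.

```bash
python3 -c "
from cell import manip
print(manip.close_job())"
```

```text
the job is handed in; nothing more can be done
None
```

I took the blue-grey lid from the rack's far slot and lowered its knuckle between the two grey lugs. I handed the job in at about 17.5 s, still holding the lid there upright with its hooks on the bay side.

**Last checks**
- **Height:** the bore should be about 92 mm above the bench (tool at 137.1 mm). This assumes the lid has not slipped in the fingers since the rack; its place in the wrist picture did not change.
- **Fore-and-aft:** the lid is about 0.3 mm off, and its mid-plane lines up with the pin in the last wrist picture.
- **Angle:** the lid was parallel to the hinge axis to within about 0.1°.
- **Contact:** the last reading was about 1 N downward, roughly the lid's own weight, so there is no sign that it presses on the unit. The arm was still.

**What disagreed or stayed uncertain**
- **Along the hinge:** my estimates ranged from -0.6 to about +1.5 mm. That is within the 3.5 mm limit, but I could not see the gaps beside the knuckle clearly.
- **Camera scale:** the wrist camera measured known sizes about 2% too small. I allowed for this by comparing the lid and the hinge in the same pictures.
- **Grip force:** it cannot be read directly. I closed the fingers in small steps to just short of the full grip command (opening about 8.7 mm on the 10 mm plate). The lid did not slip, but I can't confirm the grip is under 40 N.

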